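# Put the hand stamps away in the mail crate

## Task

Put the hand stamps away in the bays of the yellow crate: the small round, the large round, the small square and the oblong stamp each go into the cut-out that matches the shape and size of their foot, standing upright and fully down on the crate's floor. The big square stamp and the plus-shaped one have no bay here: leave them standing where they are. Do not tip any stamp over.

Things in the scene. Friction and masses are not known exactly. Their poses are not given: they have to be found in the camera images.
- stamp_small_round: Hand stamp with a small round foot, 36 mm in diameter. Like all six stamps it is 86 mm tall and stands upright on its foot: a black rubber sole under a light wooden foot plate (foot 18 mm thick in all) with a round dark wooden handle, 20 mm in diameter between 44 and 80 mm above the sole, to grip. Origin: centre of the underside of the sole; z up the handle.
- stamp_large_round: Hand stamp with a large round foot, 56 mm in diameter. Like all six stamps it is 86 mm tall and stands upright on its foot: a black rubber sole under a light wooden foot plate (foot 18 mm thick in all) with a round dark wooden handle, 20 mm in diameter between 44 and 80 mm above the sole, to grip. Origin: centre of the underside of the sole; z up the handle.
- stamp_square: Hand stamp with a small square foot, 40 x 40 mm, sides along x and y. Like all six stamps it is 86 mm tall and stands upright on its foot: a black rubber sole under a light wooden foot plate (foot 18 mm thick in all) with a round dark wooden handle, 20 mm in diameter between 44 and 80 mm above the sole, to grip. Origin: centre of the underside of the sole; z up the handle.
- stamp_oblong: Hand stamp with an oblong foot, 60 mm along x and 24 mm along y. Like all six stamps it is 86 mm tall and stands upright on its foot: a black rubber sole under a light wooden foot plate (foot 18 mm thick in all) with a round dark wooden handle, 20 mm in diameter between 44 and 80 mm above the sole, to grip. Origin: centre of the underside of the sole; z up the handle.
- stamp_big_square: Hand stamp with a big square foot, 62 x 62 mm; no cut-out takes it. It stays where it is. Like all six stamps it is 86 mm tall and stands upright on its foot: a black rubber sole under a light wooden foot plate (foot 18 mm thick in all) with a round dark wooden handle, 20 mm in diameter between 44 and 80 mm above the sole, to grip. Origin: centre of the underside of the sole; z up the handle.
- stamp_cross: Hand stamp with a plus-shaped foot, two bars 60 x 20 mm crossing at the middle; no cut-out has its shape. It stays where it is. Like all six stamps it is 86 mm tall and stands upright on its foot: a black rubber sole under a light wooden foot plate (foot 18 mm thick in all) with a round dark wooden handle, 20 mm in diameter between 44 and 80 mm above the sole, to grip. Origin: centre of the underside of the sole; z up the handle.
- bay_small_round: Bay insert with a small round cut-out, 52 mm in diameter. The insert is a fixed plywood block 90 x 90 mm and 22 mm thick, one of four placed two by two, 93 mm apart, in a fixed yellow crate (202 mm square, rim 36 mm above the table). The cut-out goes right through to the crate's floor, 6 mm above the table. Origin: centre of the cut-out at the level of that floor, so a stamp that is fully down has its origin level with this one; z up.
- bay_large_round: Bay insert with a large round cut-out, 72 mm in diameter. The insert is a fixed plywood block 90 x 90 mm and 22 mm thick, one of four placed two by two, 93 mm apart, in a fixed yellow crate (202 mm square, rim 36 mm above the table). The cut-out goes right through to the crate's floor, 6 mm above the table. Origin: centre of the cut-out at the level of that floor, so a stamp that is fully down has its origin level with this one; z up.
- bay_square: Bay insert with a square cut-out, 56 x 56 mm, sides along x and y. The insert is a fixed plywood block 90 x 90 mm and 22 mm thick, one of four placed two by two, 93 mm apart, in a fixed yellow crate (202 mm square, rim 36 mm above the table). The cut-out goes right through to the crate's floor, 6 mm above the table. Origin: centre of the cut-out at the level of that floor, so a stamp that is fully down has its origin level with this one; z up.
- bay_oblong: Bay insert with an oblong cut-out, 76 mm along x and 40 mm along y. The insert is a fixed plywood block 90 x 90 mm and 22 mm thick, one of four placed two by two, 93 mm apart, in a fixed yellow crate (202 mm square, rim 36 mm above the table). The cut-out goes right through to the crate's floor, 6 mm above the table. Origin: centre of the cut-out at the level of that floor, so a stamp that is fully down has its origin level with this one; z up.
Mind the look-alikes: they are no part of the job. What is shaped like the stamp_oblong but purple is not meant.

How it is judged (in metres and radians):
At the end, for the whole second after the job is handed in: Each of the four stamps stands in its own bay: origin within 14 mm of the bay's centre seen from above, within 4 mm of the crate floor's height, tilted by less than 0.08 rad and at rest. The big square and the plus-shaped stamp stand upright (0.08 rad), at rest, within 30 mm of where they started (horizontal distance between stamp_small_round and bay_small_round below 0.014 m and z of stamp_small_round in the frame of bay_small_round between -0.004 and 0.004 m and angle between each of stamp_small_round, stamp_large_round, stamp_square, stamp_oblong, stamp_big_square, stamp_cross's own z axis and vertical below 0.08 rad and linear speed of each of stamp_small_round, stamp_large_round, stamp_square, stamp_oblong, stamp_big_square, stamp_cross below 0.02 m/s and angular speed of each of stamp_small_round, stamp_large_round, stamp_square, stamp_oblong below 0.2 rad/s and horizontal distance between stamp_large_round and bay_large_round below 0.014 m and z of stamp_large_round in the frame of bay_large_round between -0.004 and 0.004 m and horizontal distance between stamp_square and bay_square below 0.014 m and z of stamp_square in the frame of bay_square between -0.004 and 0.004 m and horizontal distance between stamp_oblong and bay_oblong below 0.014 m and z of stamp_oblong in the frame of bay_oblong between -0.004 and 0.004 m and distance of each of stamp_big_square, stamp_cross from where it was at the start of the episode below 0.03 m); the robot touches nothing.
It fails at once if a stamp is tipped over (tilted by more than 0.8 rad) (angle between any of stamp_small_round, stamp_large_round, stamp_square, stamp_oblong, stamp_big_square, stamp_cross's own z axis and vertical above 0.8 rad).
It fails at once if the big square or the plus-shaped stamp is moved by more than 30 mm (distance of any of stamp_big_square, stamp_cross from where it was at the start of the episode above 0.03 m).
It also fails if it takes over 109 s, if anything falls off the work surface, if the arm or the gripper's body presses on something with over 40 N, if the wrist force passes 120 N, or if a joint passes its speed limit or range.

## Robot

A 6-joint arm with a two-finger parallel gripper is mounted at the origin on the work surface. World frame = base frame: x ahead of the robot, y to its left, z up, the work surface at z = 0. Lengths are in mm, angles in rad, forces in N, time in s.
With the tool pointing down it reaches from about 150 to 775 mm from the base axis. Payload 6.1 kg.
Tool frame: the origin (TCP) lies at the very end of the fingers, on their centre line; the grasp point (between the pads) lies 19 mm behind it; z points along the fingers, y is the line along which they close (so a half turn about z gives the same grasp; the last joint's range is limited). The gripper opens to 85 mm and grips with 20 to 120 N. Pads are 22 mm wide; open, the fingers measure 114 mm over their backs; the gripper's body (76 mm by 85 mm) begins 54 mm behind the grasp point. The pads swing forward as they close: fully open they stand 13 mm farther back than shut.
Start: joints at [-1.136, 0.126, -0.04, 1.405, 0, 1.571], TCP at [221.137, -476.137, 231.295] pointing down, gripper open.
Joint ranges: [-2.72, 2.72], [-0.95, 1.95], [-1.27, 1.35], [-1.78, 2.02], [-1.46, 1.47], [-3.14, 3.14]. Speed limits (rad/s): [2.39, 2.39, 3.01, 3.14, 3.14, 3.14].

## Interface

Orientations are given as [roll, pitch, yaw] about the fixed x, y, z axes, in that order (R = Rz(yaw) Ry(pitch) Rx(roll)).
In Python, from plant import state, camera, job_done, search_frame, cut_out, mark_of gives the robot as it stands.
- The arm moves only by the tool jog_arm, never from a script. Its argument "moves" is a list of rows, each an object with "dp": the shift along the tool's x, y, z in cm, a list of three; "turn": the turn about the tool's z in rad; "hand": the opening, from 0 (shut) to 1 (fully open). In form: [{"dp": [x, y, z], "turn": turn, "hand": hand}, ...]. A call has 1 to 5 rows; each row is the pose to reach, as a shift and turn from the pose commanded when the call began, along the tool's axes at that moment; what a row does not reach only later rows make up. A row lasts 1/10 s, in which the tool goes at most 50 mm and 8.59 degrees, less where a joint would pass 70% of its speed; a pose out of reach is approached as far as the arm can. A call with a gripper value outside its range is refused whole. The fingers move at their own pace and stop on an object; the grip force is fixed at half the most. Time passes only in rows, so rows that repeat a pose let the fingers close. It gives the time, the measured TCP pose, the force, the opening and the grip force at its end, in the units of the state.
- state(): the state, without advancing time (a new reading comes with each control period).
- camera(name): name is "scene" or "top"; returns a dict with "pixels" (420x560x3 uint8, red, green, blue), "fx", "fy", "cx", "cy" (pixels), "rvec" (rotation vector, rad) and "tvec" (3), from world to camera coordinates, as OpenCV has them. Camera axes: x right, y down, z forward; pixel columns grow to the right and rows downward; lengths in mm; the calibration is good to about 2 mm. A picture is of the moment at which its call begins. There is no depth.
- job_done(): hands the job in; it is judged then, once.
Trained networks look in the newest picture that a camera, given by its name, has taken for a name from the list of things; names that differ only in an ending like _2 or _b are one class to them, and where a whole thing is asked for, a point or a joint stands for the part that bears it (a point fixed in the world has none). Each returns a list of dicts, best first, with "score" (0 to 1); they miss things now and then, are a little off and sometimes report something else, mostly with a low value. They report only what shows in the picture. A call takes as long as a camera call. They do not tell look-alikes from the thing itself.
- search_frame(camera, name): "uv" ([column, row] in pixels, amid what is visible of it).
- cut_out(camera, name): "pixels" (420x560 bool, what is visible of it) and "uv" ([column, row] in pixels, amid what is visible of it).
- mark_of(camera, name): "uv" ([column, row] in pixels: a listed point, or the origin of a listed thing).
The state is a dict: "time": time; "joints": joint angles; "joint_vel": joint speeds; "effort": joint torques, N m; "position": TCP position; "orientation": TCP orientation; "wrist_force": force on the tool from outside, world axes, zero at the start; "wrist_torque": the same for the moment, N m; "opening": finger opening in mm; "finger_force": force on a finger pad.
Only numpy, scipy, OpenCV 4.12 (cv2) and the standard library are available. Lean on these libraries where they do the work, as an engineer would, in place of code of your own. Each camera call takes 0.05 s, during which the arm holds its last target. There are 200 camera calls.

## Working session

There is one attempt and no reset: what is moved stays moved. The work goes in short steps, Python scripts to look and compute and a tool call to move; the robot and the scene stay as the last step left them, time stands still between calls to the robot, and variables do not carry over. Pictures are saved under pics/ and viewed, at most 14 in all, crops included, and the job is handed in when it is done.

Besides the shell and the picture viewer there is one more tool, called after ">>>" as name(argument=value, ...) on one line, values as JSON. jog_arm: Moves the arm, as the interface text tells. Its arguments: {"type":"object","properties":{"moves":{"type":"array","items":{"type":"object","properties":{"dp":{"type":"array","items":{"type":"number"}},"turn":{"type":"number"},"hand":{"type":"number"}}}}},"required":["moves"]}

```bash
mkdir -p pics; cat > h.py <<'E'
import numpy as np, cv2
from plant import state, camera, job_done, search_frame, cut_out, mark_of
def ray(c,uv):
    R=cv2.Rodrigues(np.array(c["rvec"],float))[0]; t=np.array(c["tvec"],float).ravel()
    d=R.T@np.array([(uv[0]-c["cx"])/c["fx"],(uv[1]-c["cy"])/c["fy"],1]); return -R.T@t,d
def at_z(c,uv,z):
    o,d=ray(c,uv); return (o+d*(z-o[2])/d[2])[:2]
def proj(c,p):
    K=np.array([[c["fx"],0,c["cx"]],[0,c["fy"],c["cy"]],[0,0,1]],float)
    return cv2.projectPoints(np.array(p,float).reshape(-1,1,3),np.array(c["rvec"],float),np.array(c["tvec"],float),K,None)[0].reshape(-1,2)
def save(c,n): cv2.imwrite("pics/"+n+".png",cv2.cvtColor(c["pixels"],cv2.COLOR_RGB2BGR))
E
python3 - <<'E'
from h import *
N="stamp_small_round stamp_large_round stamp_square stamp_oblong stamp_big_square stamp_cross bay_small_round bay_large_round bay_square bay_oblong".split()
for cam in("top","scene"):
    c=camera(cam); save(c,cam+"0"); print(cam,ray(c,[280,210])[0].round())
    for n in N:
        z=6 if "bay" in n else 0
        print(n,[(np.round(m["uv"]).tolist(),round(m["score"],2),at_z(c,m["uv"],z).round().tolist()) for m in mark_of(cam,n)[:4]])
s=state();print(s["time"],s["position"],s["orientation"],s["opening"])
E
```

```text
top [ 275.   -7. 1177.]
stamp_small_round []
stamp_large_round [([357.0, 180.0], 0.75, [581.0, -219.0]), ([157.0, 202.0], 0.5, [529.0, 293.0])]
stamp_square [([292.0, 234.0], 0.86, [442.0, -49.0])]
stamp_oblong [([422.0, 280.0], 0.65, [322.0, -368.0]), ([406.0, 239.0], 0.59, [425.0, -336.0])]
stamp_big_square [([402.0, 202.0], 0.74, [520.0, -333.0])]
stamp_cross [([404.0, 239.0], 0.35, [423.0, -332.0])]
bay_small_round [([194.0, 192.0], 0.87, [553.0, 199.0])]
bay_large_round [([169.0, 242.0], 0.73, [425.0, 259.0]), ([295.0, 232.0], 0.3, [445.0, -56.0])]
bay_square [([202.0, 228.0], 0.55, [460.0, 177.0])]
bay_oblong [([160.0, 199.0], 0.77, [535.0, 285.0]), ([357.0, 178.0], 0.63, [582.0, -218.0]), ([295.0, 172.0], 0.24, [602.0, -60.0])]
scene [1259.  -14.  986.]
stamp_small_round [([216.0, 208.0], 0.54, [440.0, -196.0])]
stamp_large_round [([202.0, 255.0], 0.75, [585.0, -217.0])]
stamp_square [([270.0, 215.0], 0.82, [459.0, -57.0])]
stamp_oblong [([159.0, 176.0], 0.82, [327.0, -365.0]), ([158.0, 210.0], 0.73, [448.0, -345.0]), ([394.0, 208.0], 0.29, [429.0, 262.0])]
stamp_big_square [([155.0, 231.0], 0.83, [515.0, -341.0]), ([377.0, 244.0], 0.33, [546.0, 206.0])]
stamp_cross [([269.0, 267.0], 0.7, [616.0, -54.0])]
bay_small_round [([378.0, 244.0], 0.86, [549.0, 208.0])]
bay_large_round [([396.0, 210.0], 0.74, [441.0, 264.0])]
bay_square [([360.0, 213.0], 0.96, [454.0, 172.0]), ([410.0, 236.0], 0.44, [525.0, 289.0])]
bay_oblong [([412.0, 237.0], 0.63, [528.0, 294.0]), ([396.0, 208.0], 0.42, [435.0, 264.0])]
1.1 [ 221.11451663 -476.14092779  231.28738872] [-3.14157356e+00  2.31907071e-05  4.34726726e-01] 85.2266203046393
```

```bash
python3 - <<'E'
import cv2
for n,(a,b,c,d) in {"top":(140,310,120,450),"scene":(140,300,110,450)}.items():
    i=cv2.imread(f"pics/{n}0.png")[a:b,c:d]; i=cv2.resize(i,None,fx=2.35,fy=2.35,interpolation=cv2.INTER_CUBIC); cv2.imwrite(f"pics/{n}0c.png",i)
E
```

```text
(no output)
```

View pics/top0c.png

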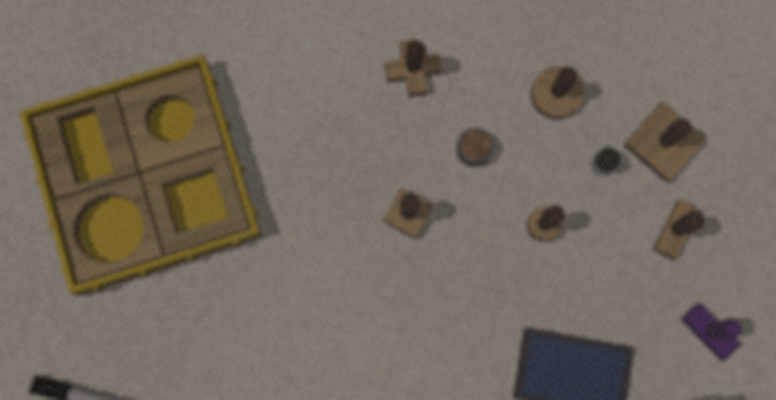

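View pics/scene0c.png

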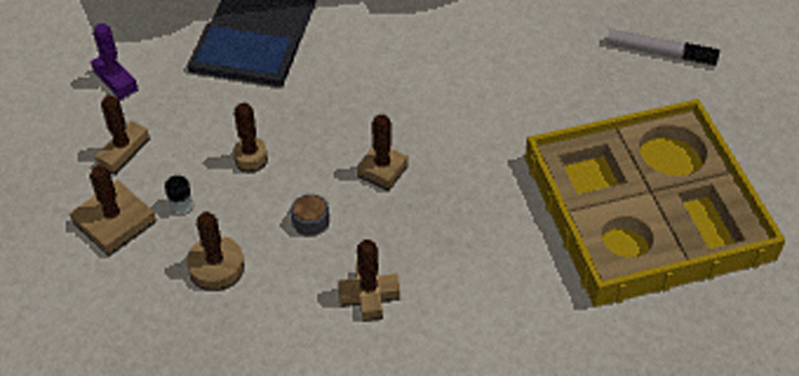

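The top view (crop ×2.35 from 120,140) shows the crate on the left: oblong bay at crop (87,145), small round (170,118), large round (110,228), square (200,200).

Candidates by crop pixel:
- **Oblong:** wooden one (680,230); the purple one (713,330) is the look-alike, not chosen.
- **Square:** small (408,213); the big one (665,140) stays.
- **Round:** small (547,222), large (558,90). The jar (477,147) and the bottle (607,160) could be mistaken for round stamps.
- **Cross:** (413,68), stays.

Next I fit the poses from silhouettes.

```bash
cat > fit.py <<'E'
from h import *
from scipy.optimize import minimize
H,W=420,560; S=4
def sil(c,solids):
    m=np.zeros((H*S,W*S),np.uint8)
    for P in solids:
        q=proj(c,P); q=(q+.5)*S-.5
        cv2.fillConvexPoly(m,cv2.convexHull(np.round(q).astype(np.int32)),1)
    return m
def rect(a,b): return np.array([[a,b],[-a,b],[-a,-b],[a,-b]])/2.
def circ(d): t=np.linspace(0,2*np.pi,24,endpoint=False); return np.c_[np.cos(t),np.sin(t)]*d/2
def pr(xy,z0,z1): return np.vstack([np.c_[xy,np.full(len(xy),z)] for z in(z0,z1)])
handle=[pr(circ(14),18,44),pr(circ(20),44,80),pr(circ(14),80,86)]
SH={"stamp_small_round":[pr(circ(36),0,18)]+handle,"stamp_large_round":[pr(circ(56),0,18)]+handle,
"stamp_square":[pr(rect(40,40),0,18)]+handle,"stamp_oblong":[pr(rect(60,24),0,18)]+handle,
"stamp_big_square":[pr(rect(62,62),0,18)]+handle,"stamp_cross":[pr(rect(60,20),0,18),pr(rect(20,60),0,18)]+handle,
"crate":[pr(rect(202,202),0,36)]}
def place(sol,x,y,a):
    R=np.array([[np.cos(a),np.sin(a),0],[-np.sin(a),np.cos(a),0],[0,0,1]]); return [P@R+[x,y,0] for P in sol]
def fit(name,obs,x,y,yaws):
    """obs: list of (cam, bool mask); returns best (cost,x,y,yaw)"""
    obs=[(c,cv2.resize(m.astype(np.float32),None,fx=S,fy=S,interpolation=cv2.INTER_LINEAR)) for c,m in obs]
    def cost(p):
        r=0
        for c,m in obs:
            s=sil(c,place(SH[name],*p[:2],p[2]/50)); mi=np.minimum(s,m).sum(); r+=1-mi/(s.sum()+m.sum()-mi)
        return r/len(obs)
    best=None
    for a in yaws:
        o=minimize(cost,[x,y,a*50],method="Nelder-Mead",options=dict(initial_simplex=np.array([[x,y,a*50],[x+12,y,a*50],[x,y+12,a*50],[x,y,a*50+10]]),xatol=.2,fatol=1e-4,maxiter=120))
        if best is None or o.fun<best[0]: best=(round(o.fun,3),*o.x[:2].round(1),round(o.x[2]/50,3))
    return best
def yellow(c):
    h=cv2.cvtColor(c["pixels"],cv2.COLOR_RGB2HSV); m=((h[...,0]>18)&(h[...,0]<34)&(h[...,1]>140)&(h[...,2]>60)).astype(np.uint8)
    n,l,st,_=cv2.connectedComponentsWithStats(m); pts=np.vstack([np.argwhere(l==i)[:,::-1] for i in range(1,n) if st[i,4]>15])
    o=np.zeros((H,W),np.uint8); cv2.fillConvexPoly(o,cv2.convexHull(pts.astype(np.int32)),1); return o
E
cat > run.py <<'E'
from fit import *
G={"stamp_small_round":(435,-197,[0]),"stamp_large_round":(583,-218,[0]),"stamp_square":(450,-53,[0,.4,.8,1.2]),
"stamp_oblong":(436,-341,[0,.5,1,1.5,2,2.5]),"stamp_big_square":(517,-337,[0,.4,.8,1.2]),"stamp_cross":(610,-55,[0,.4,.8,1.2])}
C={k:camera(k) for k in("top","scene")}
Y=[(C[k],yellow(C[k])) for k in C]
print("crate",fit("crate",Y,490,230,[0,.3,.6,-.3]),[fit("crate",[o],490,230,[.3]) for o in Y],[int(o[1].sum()) for o in Y])
for n,(x,y,ys) in G.items():
    obs=[]
    for k in C:
        e=proj(C[k],[[x,y,25]])[0]; L=[m for m in cut_out(k,n) if np.hypot(*(np.array(m["uv"])-e))<14]
        if L: obs.append((k,C[k],L[0]["pixels"]))
    if obs: print(n,fit(n,[o[1:] for o in obs],x,y,ys),[(o[0],)+fit(n,[o[1:]],x,y,ys) for o in obs] if len(obs)>1 else obs[0][0])
    else: print(n,"none")
E
python3 run.py
```

```text
crate (np.float64(0.9), np.float64(498.6), np.float64(216.8), np.float64(0.295)) [(np.float64(0.903), np.float64(494.7), np.float64(248.9), np.float64(-0.014)), (np.float64(0.895), np.float64(499.4), np.float64(218.5), np.float64(0.302))] [72680, 61131]
stamp_small_round (np.float64(0.099), np.float64(436.3), np.float64(-196.4), np.float64(0.073)) [('top', np.float64(0.082), np.float64(436.0), np.float64(-195.8), np.float64(0.084)), ('scene', np.float64(0.096), np.float64(437.7), np.float64(-196.8), np.float64(-0.028))]
stamp_large_round (np.float64(0.124), np.float64(580.8), np.float64(-216.5), np.float64(0.174)) [('top', np.float64(0.167), np.float64(579.2), np.float64(-216.9), np.float64(0.112)), ('scene', np.float64(0.068), np.float64(581.5), np.float64(-216.6), np.float64(0.033))]
stamp_square (np.float64(0.101), np.float64(451.1), np.float64(-51.5), np.float64(1.061)) [('top', np.float64(0.093), np.float64(450.6), np.float64(-51.2), np.float64(1.067)), ('scene', np.float64(0.096), np.float64(452.4), np.float64(-52.1), np.float64(1.074))]
stamp_oblong (np.float64(0.115), np.float64(428.4), np.float64(-337.6), np.float64(2.64)) [('top', np.float64(0.079), np.float64(427.4), np.float64(-337.3), np.float64(2.611)), ('scene', np.float64(0.121), np.float64(430.7), np.float64(-337.7), np.float64(2.654))]
stamp_big_square (np.float64(0.065), np.float64(524.9), np.float64(-331.4), np.float64(0.812)) [('top', np.float64(0.055), np.float64(523.4), np.float64(-330.7), np.float64(0.815)), ('scene', np.float64(0.055), np.float64(526.0), np.float64(-331.2), np.float64(0.823))]
stamp_cross (np.float64(0.145), np.float64(610.7), np.float64(-60.3), np.float64(0.162)) [('top', np.float64(0.14), np.float64(610.0), np.float64(-59.7), np.float64(0.159)), ('scene', np.float64(0.125), np.float64(612.7), np.float64(-60.3), np.float64(0.169))]
```

Stamp poses agree between the two views within 2–3 mm. The yellow mask picked up other areas, so I'll restrict it to a window around the crate.

```bash
python3 - <<'E'
from fit import *
C={k:camera(k) for k in("top","scene")}; win={"top":(120,240,155,275),"scene":(325,450,175,275)}
Y=[]
for k in C:
    c=dict(C[k]); p=c["pixels"].astype(int); u0,u1,v0,v1=win[k]
    r,b=p[...,0],p[...,2]
    m=np.zeros((H,W),np.uint8); m[v0:v1,u0:u1]=((r-b)>0.5*r)[v0:v1,u0:u1]
    n,l,st,_=cv2.connectedComponentsWithStats(m); pts=np.vstack([np.argwhere(l==i)[:,::-1] for i in range(1,n) if st[i,4]>8])
    o=np.zeros((H,W),np.uint8); cv2.fillConvexPoly(o,cv2.convexHull(pts.astype(np.int32)),1); Y.append((c,o))
f=fit("crate",Y,490,230,[.1,.3,.5]); print(f,[fit("crate",[o],490,230,[.1,.3,.5]) for o in Y])
_,x,y,a=f
for sx in(1,-1):
  for sy in(1,-1):
    d=46.5*np.array([sx*np.cos(a)-sy*np.sin(a),sx*np.sin(a)+sy*np.cos(a)]); print(sx,sy,(np.array([x,y])+d).round(1))
for n in "small_round large_round square oblong".split():
    print(n,[at_z(C[k],mark_of(k,"bay_"+n)[0]["uv"],6).round().tolist() for k in C])
out=[]
for (c,o) in Y:
    i=cv2.cvtColor(c["pixels"],cv2.COLOR_RGB2BGR); i=cv2.resize(i,None,fx=4,fy=4,interpolation=cv2.INTER_CUBIC)
    def P(X): return ((proj(c,X)+.5)*4-.5).round().astype(int)
    for z in(0,36): cv2.polylines(i,[P(place([np.c_[rect(202,202),[z]*4]],x,y,a)[0])],True,(255,0,255),1)
    for sx,sy,s in((1,1,rect(76,40)),(1,-1,circ(52)),(-1,1,circ(72)),(-1,-1,rect(56,56))):
        cv2.polylines(i,[P(place([np.c_[s+[46.5*sx,46.5*sy],[28]*len(s)]],x,y,a)[0])],True,(255,255,0),1)
    q=P([[x,y,20]])[0]; out.append(i[q[1]-240:q[1]+240,q[0]-220:q[0]+180])
cv2.imwrite("pics/crate.png",np.hstack(out))
E
```

```text
(np.float64(0.025), np.float64(495.8), np.float64(230.4), np.float64(0.302)) [(np.float64(0.02), np.float64(495.1), np.float64(230.6), np.float64(0.304)), (np.float64(0.026), np.float64(496.6), np.float64(230.2), np.float64(0.301))]
1 1 [526.4 288.6]
1 -1 [554.  199.8]
-1 1 [437.6 261. ]
-1 -1 [465.2 172.2]
small_round [[554.0, 199.0], [552.0, 203.0]]
large_round [[427.0, 257.0], [429.0, 264.0]]
square [[462.0, 169.0], [451.0, 176.0]]
oblong [[530.0, 296.0], [522.0, 296.0]]
```

View pics/crate.png

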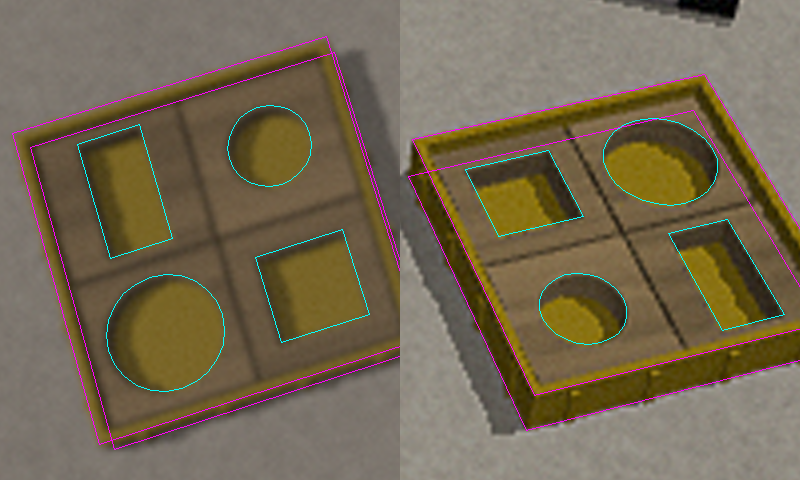

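The overlay matches the crate walls and all four cut-outs, so I'm using these poses. I'll write a helper that turns waypoints into jog numbers.

```bash
cat > go.py <<'E'
import sys,numpy as np
from plant import state
# args: x,y,z,yaw waypoints; prints shift (cm) and turn per leg, each leg in the axes at its start
s=state(); p=np.array(s["position"]); a=s["orientation"][2]; print("now",s["time"],p.round(1),round(a,3),np.round(s["orientation"][:2],3))
for w in sys.argv[1:]:
    x,y,z,b=map(float,w.split(",")); d=np.array([x,y,z])-p
    print(w,"dp",[round(v/10,1) for v in(d[0]*np.cos(a)+d[1]*np.sin(a),d[0]*np.sin(a)-d[1]*np.cos(a),-d[2])],"turn",round(a-b,2))
    p=np.array([x,y,z]); a=b
E
python3 go.py 428.4,-337.6,135,-0.4 428.4,-337.6,42,-0.4
```

```text
now 2.3 [ 221.1 -476.1  231.3] 0.435 [ 3.142 -0.   ]
428.4,-337.6,135,-0.4 dp [np.float64(24.6), np.float64(-3.8), np.float64(9.6)] turn 0.83
428.4,-337.6,42,-0.4 dp [np.float64(0.0), np.float64(-0.0), np.float64(9.3)] turn 0.0
```

>>> jog_arm(moves=[{"dp": [5,-0.8,1.9],"turn": 0.15,"hand": 0.5},{"dp": [10,-1.5,3.8],"turn": 0.3,"hand": 0.5},{"dp": [15,-2.3,5.8],"turn": 0.44,"hand": 0.5},{"dp": [20,-3,7.7],"turn": 0.58,"hand": 0.5},{"dp": [24.6,-3.8,9.6],"turn": 0.7,"hand": 0.5}])

```text
time: 2.8
position: [402.1, -356.0, 148.1]
orientation: [3.141, -0.001, -0.262]
wrist_force: [0.1, 0.0, 0.1]
opening: 43.0
finger_force: 0.0
```

```bash
python3 go.py 428.4,-337.6,135,-0.4 428.4,-337.6,42,-0.4
```

```text
now 2.8 [ 402.1 -356.   148.1] -0.262 [ 3.141e+00 -1.000e-03]
428.4,-337.6,135,-0.4 dp [np.float64(2.1), np.float64(-2.5), np.float64(1.3)] turn 0.14
428.4,-337.6,42,-0.4 dp [np.float64(0.0), np.float64(-0.0), np.float64(9.3)] turn 0.0
```

>>> jog_arm(moves=[{"dp": [0,0,0],"turn": 0.13,"hand": 0.5},{"dp": [0,0,0],"turn": 0.13,"hand": 0.5}])

```text
time: 3.0
position: [401.5, -355.8, 147.8]
orientation: [-3.141, 0.001, -0.384]
wrist_force: [-0.1, -0.0, -0.6]
opening: 42.6
finger_force: 0.0
```

```bash
python3 go.py 428.4,-337.6,135,-0.4 428.4,-337.6,42,-0.4
```

```text
now 3.0 [ 401.5 -355.8  147.8] -0.384 [-3.141e+00  1.000e-03]
428.4,-337.6,135,-0.4 dp [np.float64(1.8), np.float64(-2.7), np.float64(1.3)] turn 0.02
428.4,-337.6,42,-0.4 dp [np.float64(0.0), np.float64(-0.0), np.float64(9.3)] turn 0.0
```

>>> jog_arm(moves=[{"dp": [1.8,-2.7,1.3],"turn": 0.02,"hand": 0.5},{"dp": [1.8,-2.7,1.3],"turn": 0.02,"hand": 0.5},{"dp": [1.8,-2.7,5.0],"turn": 0.02,"hand": 0.5},{"dp": [1.8,-2.7,9.0],"turn": 0.02,"hand": 0.5},{"dp": [1.8,-2.7,10.6],"turn": 0.02,"hand": 0.5}])

```text
time: 3.5
position: [425.3, -338.5, 39.7]
orientation: [-3.141, 0.004, -0.405]
wrist_force: [-0.7, 0.7, -0.4]
opening: 42.7
finger_force: 0.0
```

```bash
python3 go.py 428.4,-337.6,42,-0.4;python3 -c "
from h import *
c=camera('scene');i=cv2.resize(c['pixels'][140:260,90:250],None,fx=4,fy=4,interpolation=2);cv2.imwrite('pics/g1.png',i[...,::-1])"
```

```text
now 3.5 [ 425.3 -338.5   39.7] -0.405 [-3.141  0.004]
428.4,-337.6,42,-0.4 dp [np.float64(0.2), np.float64(-0.2), np.float64(-0.2)] turn -0.0
```

View pics/g1.png

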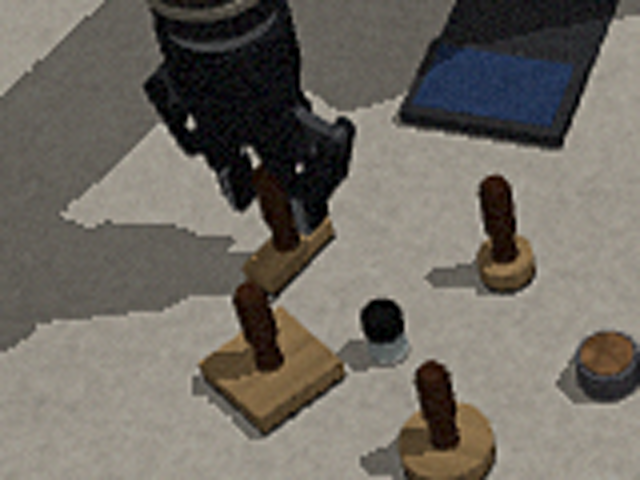

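The fingers straddle the oblong's handle (crop 270,200). Now I correct by 2 mm and close.

>>> jog_arm(moves=[{"dp": [0.2,-0.2,-0.2],"turn": 0,"hand": 0.5},{"dp": [0.2,-0.2,-0.2],"turn": 0,"hand": 0},{"dp": [0.2,-0.2,-0.2],"turn": 0,"hand": 0},{"dp": [0.2,-0.2,-0.2],"turn": 0,"hand": 0},{"dp": [0.2,-0.2,-0.2],"turn": 0,"hand": 0}])

```text
time: 4.05
position: [431.4, -339.0, 46.8]
orientation: [3.14, -0.004, -0.406]
wrist_force: [-0.6, -1.3, 6.6]
opening: 18.1
finger_force: 59.2
```

>>> jog_arm(moves=[{"dp": [0,0,0],"turn": 0,"hand": 0},{"dp": [0,0,-2],"turn": 0,"hand": 0},{"dp": [0,0,-5],"turn": 0,"hand": 0},{"dp": [0,0,-9],"turn": 0,"hand": 0},{"dp": [0,0,-12.5],"turn": 0,"hand": 0}])

```text
time: 4.55
position: [430.2, -337.7, 171.9]
orientation: [3.141, -0.001, -0.406]
wrist_force: [-0.4, -0.9, -0.7]
opening: 18.4
finger_force: 58.6
```

```bash
python3 go.py 460,-120,175,-0.1 500,80,175,0.2 526.4,288.6,175,0.4
```

```text
now 4.55 [ 430.2 -337.7  171.9] -0.406 [ 3.141e+00 -1.000e-03]
460,-120,175,-0.1 dp [np.float64(-5.9), np.float64(-21.2), np.float64(-0.3)] turn -0.31
500,80,175,0.2 dp [np.float64(2.0), np.float64(-20.3), np.float64(-0.0)] turn -0.3
526.4,288.6,175,0.4 dp [np.float64(6.7), np.float64(-19.9), np.float64(-0.0)] turn -0.2
```

>>> jog_arm(moves=[{"dp": [-1.2,-4.2,-0.1],"turn": -0.06,"hand": 0},{"dp": [-2.4,-8.5,-0.1],"turn": -0.12,"hand": 0},{"dp": [-3.6,-12.7,-0.2],"turn": -0.18,"hand": 0},{"dp": [-4.8,-17,-0.2],"turn": -0.25,"hand": 0},{"dp": [-5.9,-21.2,-0.3],"turn": -0.31,"hand": 0}])

```text
time: 5.05
position: [459.8, -118.0, 173.3]
orientation: [3.141, -0.001, -0.094]
wrist_force: [2.4, 0.5, -1.2]
opening: 18.2
finger_force: 58.8
```

>>> jog_arm(moves=[{"dp": [0.4,-4,0],"turn": -0.06,"hand": 0},{"dp": [0.8,-8.1,0],"turn": -0.12,"hand": 0},{"dp": [1.2,-12.2,0],"turn": -0.18,"hand": 0},{"dp": [1.6,-16.2,0],"turn": -0.24,"hand": 0},{"dp": [2,-20.3,0],"turn": -0.3,"hand": 0}])

```text
time: 5.55
position: [499.5, 82.2, 173.4]
orientation: [3.141, -0.001, 0.207]
wrist_force: [0.6, -0.6, -0.5]
opening: 18.4
finger_force: 58.8
```

>>> jog_arm(moves=[{"dp": [1.4,-4.2,0],"turn": -0.04,"hand": 0},{"dp": [2.8,-8.4,0],"turn": -0.08,"hand": 0},{"dp": [4.2,-12.6,0],"turn": -0.12,"hand": 0},{"dp": [5.6,-16.8,0],"turn": -0.16,"hand": 0},{"dp": [6.7,-19.9,0],"turn": -0.2,"hand": 0}])

```text
time: 6.05
position: [534.7, 257.3, 173.2]
orientation: [-3.125, -0.001, 0.442]
wrist_force: [0.5, 0.1, -0.5]
opening: 18.2
finger_force: 58.9
```

```bash
python3 go.py 526.4,288.6,175,0.4
```

```text
now 6.05 [534.7 257.3 173.2] 0.442 [-3.125e+00 -1.000e-03]
526.4,288.6,175,0.4 dp [np.float64(0.6), np.float64(-3.2), np.float64(-0.2)] turn 0.04
```

>>> jog_arm(moves=[{"dp": [0.6,-3.2,-0.2],"turn": 0.04,"hand": 0},{"dp": [0.6,-3.2,-0.2],"turn": 0.04,"hand": 0},{"dp": [0.6,-3.2,-0.2],"turn": 0.04,"hand": 0}])

```text
time: 6.35
position: [536.8, 263.9, 175.3]
orientation: [-3.106, 0.001, 0.44]
wrist_force: [0.1, 0.2, -0.2]
opening: 18.3
finger_force: 58.9
```

```bash
python3 go.py 526.4,288.6,175,0.4; python3 -c "
from plant import state;print(state()['joints'])"
```

```text
now 6.35 [536.8 263.9 175.3] 0.44 [-3.106e+00  1.000e-03]
526.4,288.6,175,0.4 dp [np.float64(0.1), np.float64(-2.7), np.float64(0.0)] turn 0.04
[0.43929987 0.27035029 0.01529828 1.31720921 0.03548589 3.1404523 ]
```

Joint 6 is at its limit (yaw ≥ q1 is required). I'll turn the stamp by about half a turn the other way, since its foot is symmetric under a half turn.

>>> jog_arm(moves=[{"dp": [0,0,0],"turn": -0.14,"hand": 0},{"dp": [0,0,0],"turn": -0.28,"hand": 0},{"dp": [0,0,0],"turn": -0.42,"hand": 0},{"dp": [0,0,0],"turn": -0.56,"hand": 0},{"dp": [0,0,0],"turn": -0.7,"hand": 0}])

```text
time: 6.85
position: [536.7, 263.0, 175.5]
orientation: [-3.114, -0.022, 1.145]
wrist_force: [-0.2, -0.7, -0.8]
opening: 18.6
finger_force: 58.9
```

>>> jog_arm(moves=[{"dp": [0,0,0],"turn": -0.14,"hand": 0},{"dp": [0,0,0],"turn": -0.28,"hand": 0},{"dp": [0,0,0],"turn": -0.42,"hand": 0},{"dp": [0,0,0],"turn": -0.56,"hand": 0},{"dp": [0,0,0],"turn": -0.7,"hand": 0}])

```text
time: 7.35
position: [536.7, 263.0, 175.5]
orientation: [-3.135, -0.035, 1.845]
wrist_force: [-0.2, -0.3, -1.3]
opening: 18.5
finger_force: 58.9
```

```bash
python3 go.py 526.4,288.6,175,3.54
```

```text
now 7.35 [536.7 263.  175.5] 1.845 [-3.135 -0.035]
526.4,288.6,175,3.54 dp [np.float64(2.7), np.float64(-0.3), np.float64(0.1)] turn -1.7
```

```bash
cat > go.py <<'E'
import sys,numpy as np
from scipy.spatial.transform import Rotation as Ro
from plant import state
s=state(); p=np.array(s["position"]); R=Ro.from_euler("xyz",s["orientation"]); q=s["joints"]
print("now",s["time"],p.round(1),np.round(s["orientation"],3),"q1,q6",round(q[0],2),round(q[5],2),"toolz",R.as_matrix()[:,2].round(3))
for w in sys.argv[1:]:
    x,y,z,b=map(float,w.split(",")); d=np.array([x,y,z])-p; a=R.as_euler("xyz")[2]; t=-((b-a+np.pi)%(2*np.pi)-np.pi)
    print(w,"dp",[float(round(v/10,1)) for v in R.inv().apply(d)],"turn",round(t,2))
    p=np.array([x,y,z]); R=R*Ro.from_euler("z",t)
E
python3 go.py 526.4,288.6,175,3.54
```

```text
now 7.35 [536.7 263.  175.5] [-3.135 -0.035  1.845] q1,q6 0.44 1.73 toolz [-0.016  0.032 -0.999]
526.4,288.6,175,3.54 dp [2.7, -0.3, 0.1] turn -1.7
```

>>> jog_arm(moves=[{"dp": [0.5,0,0],"turn": -0.14,"hand": 0},{"dp": [1,-0.1,0],"turn": -0.28,"hand": 0},{"dp": [1.5,-0.2,0],"turn": -0.42,"hand": 0},{"dp": [2.1,-0.2,0],"turn": -0.56,"hand": 0},{"dp": [2.6,-0.3,0],"turn": -0.7,"hand": 0}])

```text
time: 7.85
position: [526.9, 287.5, 176.5]
orientation: [3.124, -0.031, 2.545]
wrist_force: [-0.3, 0.6, -0.8]
opening: 18.2
finger_force: 58.9
```

>>> jog_arm(moves=[{"dp": [0,0,0],"turn": -0.14,"hand": 0},{"dp": [0,0,0],"turn": -0.28,"hand": 0},{"dp": [0,0,0],"turn": -0.42,"hand": 0},{"dp": [0,0,0],"turn": -0.56,"hand": 0},{"dp": [0,0,0],"turn": -0.7,"hand": 0}])

```text
time: 8.35
position: [526.9, 287.2, 176.5]
orientation: [3.108, -0.013, -3.038]
wrist_force: [1.0, -0.2, -1.1]
opening: 18.6
finger_force: 58.9
```

>>> jog_arm(moves=[{"dp": [0,0,0],"turn": -0.14,"hand": 0},{"dp": [0,0,0],"turn": -0.28,"hand": 0},{"dp": [0,0,0],"turn": -0.3,"hand": 0}])

```text
time: 8.65
position: [527.0, 287.4, 176.4]
orientation: [3.106, -0.003, -2.743]
wrist_force: [-0.2, -0.8, -1.3]
opening: 18.9
finger_force: 58.9
```

```bash
python3 go.py 526.4,288.6,175,3.54; python3 - <<'E'
from fit import *
for k in("top","scene"):
    c=camera(k); e=proj(c,[[526,288,145]])[0]
    for m in cut_out(k,"stamp_oblong")[:4]: print(k,np.round(m["uv"]),m["score"],e.round(),m["pixels"].sum())
    save(c,k+"1")
    i=c["pixels"]; u,v=e.astype(int); i=cv2.resize(i[max(0,v-60):v+60,max(0,u-60):u+60],None,fx=4,fy=4,interpolation=2); cv2.imwrite(f"pics/h_{k}.png",i[...,::-1])
E
python3 -c "
import cv2,numpy as np
a,b=[cv2.imread(f'pics/h_{k}.png') for k in('top','scene')];h=min(a.shape[0],b.shape[0]);cv2.imwrite('pics/h1.png',cv2.resize(np.hstack([a[:h],b[:h]]),None,fx=.83,fy=.83))"
```

```text
now 8.65 [527.  287.4 176.4] [ 3.106e+00 -3.000e-03 -2.743e+00] q1,q6 0.48 0.08 toolz [-0.016  0.032 -0.999]
526.4,288.6,175,3.54 dp [0.0, 0.1, 0.1] turn 0.0
top [424. 279.] 0.73 [143. 190.] 352
top [144. 193.] 0.43 [143. 190.] 191
scene [156. 169.] 0.89 [422. 199.] 312
scene [425. 200.] 0.82 [422. 199.] 444
```

View pics/h1.png

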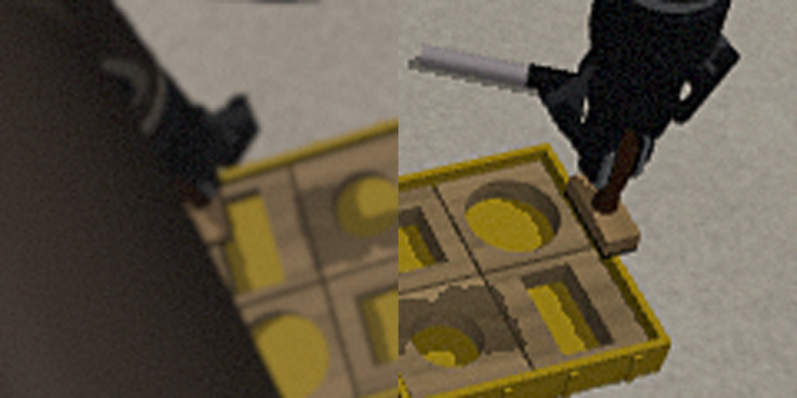

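The stamp hangs over the oblong bay with its long side parallel to the cut-out. I'll measure its offset in the hand from the scene mask.

```bash
cat > inhand.py <<'E'
import sys; from fit import *
from scipy.spatial.transform import Rotation as Ro
# usage: name x y yaw z : fit x,y (tilt as the tool, then free) of a held stamp, sole near z, from the scene mask
n=sys.argv[1]; x,y,yaw,z=map(float,sys.argv[2:6]); c=camera("scene"); e=proj(c,[[x,y,z+30]])[0]
m=min(cut_out("scene",n),key=lambda m:np.hypot(*(np.array(m["uv"])-e))); M=cv2.resize(m["pixels"].astype(np.float32),None,fx=S,fy=S)
print("score",m["score"],np.round(np.array(m["uv"])-e,1))
tz=-Ro.from_euler("xyz",state()["orientation"]).as_matrix()[:,2]
def cost(p,free):
    t=p[3:5]/100 if free else tz[:2]
    A=Ro.from_rotvec([-t[1],t[0],0])*Ro.from_euler("z",p[2]/50)
    s=sil(c,[A.apply(P)+[p[0],p[1],z] for P in SH[n]])
    mi=np.minimum(s,M).sum(); return 1-mi/(s.sum()+M.sum()-mi)
for free in(0,1):
    k=5 if free else 3
    p0=np.array([x,y,yaw*50,*(tz[:2]*100)])[:k]; o=minimize(cost,p0,args=(free,),method="Nelder-Mead",options=dict(initial_simplex=np.vstack([p0,p0+np.diag([8,8,6,6,6][:k])]),xatol=.1,fatol=1e-4,maxiter=300))
    print(free,round(o.fun,3),"xy",o.x[:2].round(1),"yaw",round(o.x[2]/50,3),"tilt",(o.x[3:]/100).round(3),tz[:2].round(3))
E
python3 inhand.py stamp_oblong 527 287 0.302 129.6
```

```text
score 0.94 [4.1 7. ]
0 0.216 xy [531.9 290.7] yaw 0.273 tilt [] [ 0.016 -0.032]
1 0.223 xy [532.3 290. ] yaw 0.267 tilt [ 0.028 -0.004] [ 0.016 -0.032]
```

```bash
python3 go.py 524.5,286.5,84,3.54 524.5,286.5,56,3.54
```

```text
now 8.95 [527.1 288.6 176.1] [ 3.106e+00 -3.000e-03 -2.744e+00] q1,q6 0.48 0.09 toolz [-0.016  0.032 -0.999]
524.5,286.5,84,3.54 dp [0.3, -0.4, 9.2] turn -0.0
524.5,286.5,56,3.54 dp [-0.0, -0.1, 2.8] turn -0.0
```

>>> jog_arm(moves=[{"dp": [0.3,-0.4,2],"turn": 0,"hand": 0},{"dp": [0.3,-0.4,5],"turn": 0,"hand": 0},{"dp": [0.3,-0.4,7.5],"turn": 0,"hand": 0},{"dp": [0.3,-0.4,9.2],"turn": 0,"hand": 0},{"dp": [0.3,-0.4,9.2],"turn": 0,"hand": 0}])

```text
time: 9.45
position: [522.6, 286.1, 81.1]
orientation: [3.106, -0.008, -2.743]
wrist_force: [-0.1, -0.4, -1.3]
opening: 18.3
finger_force: 58.9
```

```bash
python3 go.py 524.5,286.5,56,3.54; python3 inhand.py stamp_oblong 526 288 0.302 37; python3 -c "
from h import *
c=camera('scene');i=cv2.resize(c['pixels'][170:290,330:470],None,fx=4,fy=4,interpolation=2);cv2.imwrite('pics/i1.png',i[...,::-1])"
```

```text
now 9.45 [522.6 286.1  81.1] [ 3.106 -0.008 -2.743] q1,q6 0.48 0.08 toolz [-0.021  0.03  -0.999]
524.5,286.5,56,3.54 dp [-0.2, -0.1, 2.5] turn 0.0
score 0.9 [-1.9  5.5]
0 0.227 xy [530.4 287.8] yaw 0.292 tilt [] [ 0.017 -0.032]
1 0.206 xy [528.1 287.7] yaw 0.319 tilt [ 0.093 -0.026] [ 0.017 -0.032]
```

View pics/i1.png

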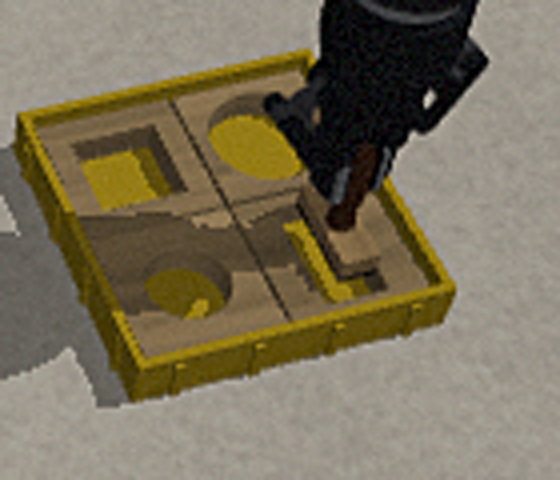

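The foot is just above the oblong cut-out (crop 340,245) and aligned. Descending.

>>> jog_arm(moves=[{"dp": [0,0,0.7],"turn": 0,"hand": 0},{"dp": [0,0,1.3],"turn": 0,"hand": 0},{"dp": [0,0,1.9],"turn": 0,"hand": 0},{"dp": [0,0,2.4],"turn": 0,"hand": 0},{"dp": [0,0,2.4],"turn": 0,"hand": 0}])

```text
time: 10.1
position: [523.3, 287.4, 58.9]
orientation: [3.106, -0.005, -2.742]
wrist_force: [0.7, -0.5, -0.6]
opening: 18.5
finger_force: 58.9
```

```bash
python3 go.py; python3 inhand.py stamp_oblong 526 288 0.302 12
```

```text
now 10.1 [523.3 287.4  58.9] [ 3.106 -0.005 -2.742] q1,q6 0.48 0.08 toolz [-0.018  0.031 -0.999]
score 0.86 [0.6 8.6]
0 0.39 xy [528.3 289.3] yaw 0.251 tilt [] [ 0.017 -0.032]
1 0.352 xy [525.8 290.6] yaw 0.282 tilt [ 0.186 -0.116] [ 0.017 -0.032]
```

>>> jog_arm(moves=[{"dp": [0,0,0.2],"turn": 0,"hand": 0},{"dp": [0,0,0.4],"turn": 0,"hand": 0},{"dp": [0,0,0.4],"turn": 0,"hand": 0}])

```text
time: 10.5
position: [523.7, 287.8, 55.7]
orientation: [3.106, -0.003, -2.742]
wrist_force: [0.5, -0.6, -1.9]
opening: 18.6
finger_force: 58.9
```

>>> jog_arm(moves=[{"dp": [0,0,0.2],"turn": 0,"hand": 0},{"dp": [0,0,0.4],"turn": 0,"hand": 0},{"dp": [0,0,0.4],"turn": 0,"hand": 0}])

```text
time: 10.8
position: [524.0, 288.1, 53.2]
orientation: [3.106, -0.002, -2.742]
wrist_force: [-2.1, -1.1, 6.3]
opening: 18.6
finger_force: 59.8
```

Contact at z≈53, which means the sole is on the crate floor. Release and rise.

>>> jog_arm(moves=[{"dp": [0,0,-0.1],"turn": 0,"hand": 0.3},{"dp": [0,0,-0.1],"turn": 0,"hand": 0.5},{"dp": [0,0,-0.1],"turn": 0,"hand": 0.5},{"dp": [0,0,-0.1],"turn": 0,"hand": 0.5}])

```text
time: 11.2
position: [523.8, 287.9, 52.8]
orientation: [3.106, -0.003, -2.742]
wrist_force: [-0.4, -0.4, -0.1]
opening: 42.6
finger_force: 0.0
```

>>> jog_arm(moves=[{"dp": [0,0,-2],"turn": 0,"hand": 0.5},{"dp": [0,0,-5],"turn": 0,"hand": 0.5},{"dp": [0,0,-8],"turn": 0,"hand": 0.5},{"dp": [0,0,-10],"turn": 0,"hand": 0.5}])

```text
time: 11.6
position: [526.0, 284.9, 155.0]
orientation: [3.105, -0.001, -2.742]
wrist_force: [0.3, 0.9, 0.1]
opening: 42.8
finger_force: 0.0
```

```bash
python3 -c "
from plant import state;print(state()['joints'])"; python3 go.py 480,90,155,3.14 451,-51.5,140,3.4 451,-51.5,42,3.4; python3 inhand.py stamp_oblong 526 288 0.302 6
```

```text
[ 0.4786858   0.27154953 -0.02781825  1.26955039  0.03606586  0.07920036]
now 11.6 [526.  284.9 155. ] [ 3.105e+00 -1.000e-03 -2.742e+00] q1,q6 0.48 0.08 toolz [-0.015  0.033 -0.999]
480,90,155,3.14 dp [11.8, -16.2, -0.6] turn 0.4
451,-51.5,140,3.4 dp [2.9, -14.2, 1.1] turn -0.26
451,-51.5,42,3.4 dp [-0.1, -0.3, 9.8] turn -0.0
score 0.97 [2.3 3. ]
0 0.134 xy [526.2 292.3] yaw 0.36 tilt [] [ 0.012 -0.035]
1 0.099 xy [525.7 290. ] yaw 0.359 tilt [0.017 0.019] [ 0.012 -0.035]
```

>>> jog_arm(moves=[{"dp": [2.4,-3.3,-0.1],"turn": 0.08,"hand": 0.5},{"dp": [4.8,-6.5,-0.2],"turn": 0.16,"hand": 0.5},{"dp": [7.2,-9.8,-0.4],"turn": 0.24,"hand": 0.5},{"dp": [9.6,-13,-0.5],"turn": 0.32,"hand": 0.5},{"dp": [11.8,-16.2,-0.6],"turn": 0.4,"hand": 0.5}])

```text
time: 12.2
position: [478.5, 88.0, 152.0]
orientation: [3.11, -0.018, 3.138]
wrist_force: [-0.1, 0.4, 0.8]
opening: 42.9
finger_force: 0.0
```

>>> jog_arm(moves=[{"dp": [0.7,-3.5,0.3],"turn": -0.06,"hand": 0.5},{"dp": [1.4,-7.1,0.6],"turn": -0.13,"hand": 0.5},{"dp": [2.2,-10.6,0.8],"turn": -0.2,"hand": 0.5},{"dp": [2.9,-14.2,1.1],"turn": -0.26,"hand": 0.5},{"dp": [2.9,-14.2,1.1],"turn": -0.26,"hand": 0.5}])

```text
time: 12.7
position: [448.8, -55.0, 136.6]
orientation: [3.106, -0.011, -2.886]
wrist_force: [1.1, -0.4, -0.2]
opening: 42.7
finger_force: 0.0
```

```bash
python3 go.py 451,-51.5,42,3.4
```

```text
now 12.7 [448.8 -55.  136.6] [ 3.106 -0.011 -2.886] q1,q6 -0.14 -0.4 toolz [-0.019  0.031 -0.999]
451,-51.5,42,3.4 dp [-0.4, -0.0, 9.5] turn -0.0
```

>>> jog_arm(moves=[{"dp": [-0.2,0,0],"turn": 0,"hand": 0.5},{"dp": [-0.4,0,3],"turn": 0,"hand": 0.5},{"dp": [-0.4,0,6],"turn": 0,"hand": 0.5},{"dp": [-0.4,0,8.5],"turn": 0,"hand": 0.5},{"dp": [-0.4,0,9.2],"turn": 0,"hand": 0.5}])

```text
time: 13.2
position: [451.1, -46.6, 43.5]
orientation: [3.104, -0.012, -2.88]
wrist_force: [-0.9, -0.1, 0.3]
opening: 42.6
finger_force: 0.0
```

>>> jog_arm(moves=[{"dp": [0,0,0],"turn": 0,"hand": 0.5},{"dp": [0,0,0],"turn": 0,"hand": 0.5}])

```text
time: 13.4
position: [453.7, -47.6, 47.3]
orientation: [3.107, -0.007, -2.881]
wrist_force: [-0.4, 0.2, 0.0]
opening: 42.9
finger_force: 0.0
```

```bash
python3 go.py 451,-51.5,44,3.4
```

```text
now 13.4 [453.7 -47.6  47.3] [ 3.107 -0.007 -2.881] q1,q6 -0.12 -0.38 toolz [-0.016  0.032 -0.999]
451,-51.5,44,3.4 dp [0.4, -0.3, 0.3] turn 0.0
```

Fine correction, close, lift.

>>> jog_arm(moves=[{"dp": [0.4,-0.3,0.2],"turn": 0,"hand": 0.5},{"dp": [0.4,-0.3,0.2],"turn": 0,"hand": 0},{"dp": [0.4,-0.3,0.2],"turn": 0,"hand": 0},{"dp": [0.4,-0.3,0.2],"turn": 0,"hand": 0},{"dp": [0.4,-0.3,0.2],"turn": 0,"hand": 0}])

```text
time: 13.9
position: [450.4, -52.5, 45.3]
orientation: [3.108, -0.006, -2.882]
wrist_force: [-1.3, -1.6, 6.6]
opening: 18.4
finger_force: 58.7
```

>>> jog_arm(moves=[{"dp": [0,0,0],"turn": 0,"hand": 0},{"dp": [0,0,-2],"turn": 0,"hand": 0},{"dp": [0,0,-5],"turn": 0,"hand": 0},{"dp": [0,0,-9],"turn": 0,"hand": 0},{"dp": [0,0,-12.5],"turn": 0,"hand": 0}])

```text
time: 14.4
position: [451.6, -55.9, 170.8]
orientation: [3.106, -0.008, -2.882]
wrist_force: [0.9, 0.2, -0.8]
opening: 18.6
finger_force: 58.6
```

```bash
python3 go.py 458,60,172,3.02 465.2,172.2,172,2.64 465,171,83,2.64
```

```text
now 14.4 [451.6 -55.9 170.8] [ 3.106 -0.008 -2.882] q1,q6 -0.14 -0.4 toolz [-0.017  0.032 -0.999]
458,60,172,3.02 dp [-3.6, 11.0, 0.2] turn 0.38
465.2,172.2,172,2.64 dp [0.6, 11.2, 0.4] turn 0.38
465,171,83,2.64 dp [-0.3, -0.3, 8.9] turn 0.0
```

>>> jog_arm(moves=[{"dp": [-0.9,2.8,0],"turn": 0.09,"hand": 0},{"dp": [-1.8,5.5,0.1],"turn": 0.19,"hand": 0},{"dp": [-2.7,8.3,0.2],"turn": 0.29,"hand": 0},{"dp": [-3.6,11,0.2],"turn": 0.38,"hand": 0}])

```text
time: 14.8
position: [458.2, 60.7, 170.9]
orientation: [3.112, -0.02, 3.017]
wrist_force: [0.8, -0.4, -0.4]
opening: 18.4
finger_force: 58.7
```

>>> jog_arm(moves=[{"dp": [0.2,2.8,0.1],"turn": 0.09,"hand": 0},{"dp": [0.3,5.6,0.2],"turn": 0.19,"hand": 0},{"dp": [0.5,8.4,0.3],"turn": 0.29,"hand": 0},{"dp": [0.6,11.2,0.4],"turn": 0.38,"hand": 0},{"dp": [0.6,11.2,0.4],"turn": 0.38,"hand": 0}])

```text
time: 15.3
position: [465.9, 174.1, 170.0]
orientation: [3.121, -0.031, 2.643]
wrist_force: [0.1, 0.2, -1.6]
opening: 18.5
finger_force: 58.8
```

```bash
python3 inhand.py stamp_square 465 172 0.302 126; python3 go.py 465,171,83,2.64
```

```text
score 0.77 [0.8 6.8]
0 0.219 xy [469.8 174.2] yaw 0.242 tilt [] [ 0.017 -0.032]
1 0.211 xy [467.2 174.3] yaw 0.281 tilt [ 0.076 -0.054] [ 0.017 -0.032]
now 15.4 [465.6 171.8 170. ] [ 3.122 -0.03   2.644] q1,q6 0.33 0.83 toolz [-0.017  0.032 -0.999]
465,171,83,2.64 dp [-0.3, -0.3, 8.7] turn 0.0
```

>>> jog_arm(moves=[{"dp": [-0.2,-0.2,2],"turn": 0,"hand": 0},{"dp": [-0.2,-0.3,5],"turn": 0,"hand": 0},{"dp": [-0.2,-0.3,7.5],"turn": 0,"hand": 0},{"dp": [-0.2,-0.3,8.7],"turn": 0,"hand": 0},{"dp": [-0.2,-0.3,8.7],"turn": 0,"hand": 0}])

```text
time: 15.9
position: [463.6, 169.6, 81.8]
orientation: [3.124, -0.032, 2.641]
wrist_force: [0.0, -0.0, -0.0]
opening: 18.5
finger_force: 58.8
```

```bash
python3 inhand.py stamp_square 465 172 0.302 37; python3 go.py 465,171,56,2.64
```

```text
score 0.56 [-2.2  4.9]
0 0.15 xy [465.2 169.6] yaw 0.31 tilt [] [ 0.016 -0.032]
1 0.148 xy [464.8 169.5] yaw 0.355 tilt [ 0.043 -0.037] [ 0.016 -0.032]
now 16.0 [465.2 170.4  84. ] [ 3.121 -0.029  2.641] q1,q6 0.33 0.83 toolz [-0.016  0.032 -0.999]
465,171,56,2.64 dp [-0.0, -0.0, 2.8] turn 0.0
```

Well centred over the square bay; going down.

>>> jog_arm(moves=[{"dp": [0,0.1,0.8],"turn": 0,"hand": 0},{"dp": [0,0.1,1.6],"turn": 0,"hand": 0},{"dp": [0,0.1,2.4],"turn": 0,"hand": 0},{"dp": [0,0.1,2.8],"turn": 0,"hand": 0},{"dp": [0,0.1,2.8],"turn": 0,"hand": 0}])

```text
time: 16.5
position: [464.1, 172.4, 54.3]
orientation: [3.123, -0.031, 2.642]
wrist_force: [0.6, 0.6, -0.9]
opening: 18.8
finger_force: 58.8
```

>>> jog_arm(moves=[{"dp": [0,0,0.2],"turn": 0,"hand": 0},{"dp": [0,0,0.4],"turn": 0,"hand": 0},{"dp": [0,0,0.4],"turn": 0,"hand": 0}])

```text
time: 16.8
position: [464.9, 172.8, 51.5]
orientation: [3.121, -0.03, 2.641]
wrist_force: [0.3, 0.4, 0.0]
opening: 18.7
finger_force: 58.8
```

>>> jog_arm(moves=[{"dp": [0,0,0.2],"turn": 0,"hand": 0},{"dp": [0,0,0.3],"turn": 0,"hand": 0},{"dp": [0,0,0.3],"turn": 0,"hand": 0}])

```text
time: 17.1
position: [465.0, 173.1, 51.1]
orientation: [3.119, -0.029, 2.641]
wrist_force: [-7.4, -2.3, 21.3]
opening: 18.7
finger_force: 61.9
```

Down on the floor at z≈51; release.

>>> jog_arm(moves=[{"dp": [0,0,-0.2],"turn": 0,"hand": 0.3},{"dp": [0,0,-0.2],"turn": 0,"hand": 0.5},{"dp": [0,0,-0.2],"turn": 0,"hand": 0.5},{"dp": [0,0,-0.2],"turn": 0,"hand": 0.5}])

```text
time: 17.5
position: [464.5, 172.6, 49.8]
orientation: [3.122, -0.03, 2.641]
wrist_force: [-0.8, -0.5, 0.5]
opening: 42.8
finger_force: 0.0
```

>>> jog_arm(moves=[{"dp": [0,0,-2],"turn": 0,"hand": 0.5},{"dp": [0,0,-5],"turn": 0,"hand": 0.5},{"dp": [0,0,-8],"turn": 0,"hand": 0.5},{"dp": [0,0,-10],"turn": 0,"hand": 0.5}])

```text
time: 17.9
position: [466.8, 169.6, 151.9]
orientation: [3.121, -0.029, 2.641]
wrist_force: [-0.1, 0.4, 0.3]
opening: 42.7
finger_force: 0.0
```

```bash
python3 inhand.py stamp_square 465 172 0.302 6; python3 go.py 450,0,155,2.8 436.5,-196.2,140,2.8 436.5,-196.2,44,2.8
```

```text
score 0.78 [1.1 2.1]
0 0.208 xy [464.5 174.6] yaw 0.339 tilt [] [ 0.012 -0.034]
1 0.179 xy [457.2 174. ] yaw 0.212 tilt [ 0.118 -0.017] [ 0.012 -0.034]
now 18.0 [467.9 170.  152.8] [ 3.118 -0.027  2.641] q1,q6 0.33 0.83 toolz [-0.012  0.034 -0.999]
450,0,155,2.8 dp [-6.6, -15.8, -0.8] turn -0.16
436.5,-196.2,140,2.8 dp [-5.3, -19.0, 0.9] turn -0.0
436.5,-196.2,44,2.8 dp [-0.2, -0.3, 9.6] turn -0.0
```

>>> jog_arm(moves=[{"dp": [-1.7,-4,-0.2],"turn": -0.04,"hand": 0.5},{"dp": [-3.4,-8,-0.4],"turn": -0.08,"hand": 0.5},{"dp": [-5,-12,-0.6],"turn": -0.12,"hand": 0.5},{"dp": [-6.6,-15.8,-0.8],"turn": -0.16,"hand": 0.5}])

```text
time: 18.4
position: [447.4, -2.3, 151.6]
orientation: [3.118, -0.028, 2.804]
wrist_force: [0.3, -0.1, -0.2]
opening: 42.7
finger_force: 0.0
```

>>> jog_arm(moves=[{"dp": [-1.1,-4,0.2],"turn": 0,"hand": 0.5},{"dp": [-2.2,-8,0.4],"turn": 0,"hand": 0.5},{"dp": [-3.3,-12,0.6],"turn": 0,"hand": 0.5},{"dp": [-4.4,-16,0.8],"turn": 0,"hand": 0.5},{"dp": [-5.3,-19,0.9],"turn": 0,"hand": 0.5}])

```text
time: 18.9
position: [433.7, -199.3, 136.2]
orientation: [3.117, -0.028, 2.8]
wrist_force: [0.2, 0.2, -0.6]
opening: 42.5
finger_force: 0.0
```

>>> jog_arm(moves=[{"dp": [0,0,0],"turn": 0,"hand": 0.5},{"dp": [0,0,0],"turn": 0,"hand": 0.5}])

```text
time: 19.1
position: [434.0, -197.5, 136.5]
orientation: [3.116, -0.029, 2.8]
wrist_force: [-1.0, 0.3, 0.3]
opening: 42.6
finger_force: 0.0
```

```bash
python3 go.py 436.5,-196.2,44,2.8
```

```text
now 19.1 [ 434.  -197.5  136.5] [ 3.116 -0.029  2.8  ] q1,q6 -0.44 -0.1 toolz [-0.019  0.033 -0.999]
436.5,-196.2,44,2.8 dp [-0.5, -0.0, 9.2] turn -0.0
```

>>> jog_arm(moves=[{"dp": [-0.4,-0.1,2.5],"turn": 0,"hand": 0.5},{"dp": [-0.4,-0.1,5],"turn": 0,"hand": 0.5},{"dp": [-0.4,-0.1,7.5],"turn": 0,"hand": 0.5},{"dp": [-0.4,-0.1,9.1],"turn": 0,"hand": 0.5},{"dp": [-0.4,-0.1,9.1],"turn": 0,"hand": 0.5}])

```text
time: 19.6
position: [434.9, -194.5, 44.3]
orientation: [3.116, -0.031, 2.803]
wrist_force: [0.1, 0.8, 0.5]
opening: 42.9
finger_force: 0.0
```

>>> jog_arm(moves=[{"dp": [0,0,0],"turn": 0,"hand": 0.5},{"dp": [0,0,0],"turn": 0,"hand": 0.5}])

```text
time: 19.8
position: [437.5, -196.5, 47.9]
orientation: [3.117, -0.025, 2.802]
wrist_force: [0.3, -0.1, 0.1]
opening: 42.7
finger_force: 0.0
```

```bash
python3 go.py 436.5,-196.2,44,2.8
```

```text
now 19.8 [ 437.5 -196.5   47.9] [ 3.117 -0.025  2.802] q1,q6 -0.44 -0.1 toolz [-0.015  0.031 -0.999]
436.5,-196.2,44,2.8 dp [0.1, -0.0, 0.4] turn 0.0
```

>>> jog_arm(moves=[{"dp": [0.1,0,0.3],"turn": 0,"hand": 0.5},{"dp": [0.1,0,0.3],"turn": 0,"hand": 0},{"dp": [0.1,0,0.3],"turn": 0,"hand": 0},{"dp": [0.1,0,0.3],"turn": 0,"hand": 0},{"dp": [0.1,0,0.3],"turn": 0,"hand": 0}])

```text
time: 20.3
position: [436.0, -196.8, 44.5]
orientation: [3.118, -0.025, 2.801]
wrist_force: [-2.1, -1.7, 5.5]
opening: 18.8
finger_force: 59.0
```

>>> jog_arm(moves=[{"dp": [0,0,0],"turn": 0,"hand": 0},{"dp": [0,0,-2],"turn": 0,"hand": 0},{"dp": [0,0,-5],"turn": 0,"hand": 0},{"dp": [0,0,-9],"turn": 0,"hand": 0},{"dp": [0,0,-13],"turn": 0,"hand": 0}])

```text
time: 20.8
position: [437.3, -200.0, 174.5]
orientation: [3.116, -0.028, 2.801]
wrist_force: [1.0, 0.4, 0.1]
opening: 18.6
finger_force: 58.6
```

```bash
python3 go.py 470,-15,174,2.9 520,110,174,3 554,200,174,3.1 554,199,83,3.1
```

```text
now 20.8 [ 437.3 -200.   174.5] [ 3.116 -0.028  2.801] q1,q6 -0.44 -0.1 toolz [-0.018  0.033 -0.999]
470,-15,174,2.9 dp [3.1, 18.5, 0.6] turn -0.1
520,110,174,3 dp [-1.9, 13.3, 0.3] turn -0.1
554,200,174,3.1 dp [-2.1, 9.4, 0.2] turn -0.1
554,199,83,3.1 dp [-0.2, -0.4, 9.1] turn -0.0
```

>>> jog_arm(moves=[{"dp": [0.7,3.7,0.1],"turn": -0.02,"hand": 0},{"dp": [1.3,7.4,0.2],"turn": -0.04,"hand": 0},{"dp": [1.9,11.1,0.4],"turn": -0.06,"hand": 0},{"dp": [2.5,14.8,0.5],"turn": -0.08,"hand": 0},{"dp": [3.1,18.5,0.6],"turn": -0.1,"hand": 0}])

```text
time: 21.3
position: [470.3, -14.0, 172.9]
orientation: [3.114, -0.024, 2.902]
wrist_force: [1.4, -0.4, -0.6]
opening: 18.6
finger_force: 58.7
```

>>> jog_arm(moves=[{"dp": [-0.5,3.3,0.1],"turn": -0.03,"hand": 0},{"dp": [-1,6.6,0.1],"turn": -0.05,"hand": 0},{"dp": [-1.4,10,0.2],"turn": -0.08,"hand": 0},{"dp": [-1.9,13.3,0.3],"turn": -0.1,"hand": 0}])

```text
time: 21.7
position: [520.6, 110.7, 173.0]
orientation: [3.112, -0.022, 3.003]
wrist_force: [0.4, -1.0, -1.0]
opening: 18.7
finger_force: 58.7
```

>>> jog_arm(moves=[{"dp": [-0.7,3.1,0.1],"turn": -0.03,"hand": 0},{"dp": [-1.4,6.2,0.1],"turn": -0.06,"hand": 0},{"dp": [-2.1,9.4,0.2],"turn": -0.1,"hand": 0},{"dp": [-2.1,9.4,0.2],"turn": -0.1,"hand": 0},{"dp": [-2.1,9.4,0.2],"turn": -0.1,"hand": 0}])

```text
time: 22.2
position: [554.0, 199.7, 172.7]
orientation: [3.111, -0.02, 3.102]
wrist_force: [-1.5, -0.6, -1.8]
opening: 18.4
finger_force: 58.8
```

```bash
python3 inhand.py stamp_small_round 554 200 0 128; python3 go.py 554,199,83,3.1
```

```text
score 0.66 [1.2 5.9]
0 0.142 xy [555.8 200.1] yaw 0.026 tilt [] [ 0.018 -0.032]
1 0.132 xy [556.4 198.9] yaw 0.054 tilt [0.006 0.003] [ 0.018 -0.032]
now 22.3 [554.  198.6 173.3] [ 3.111 -0.019  3.101] q1,q6 0.33 0.37 toolz [-0.018  0.032 -0.999]
554,199,83,3.1 dp [-0.2, -0.2, 9.0] turn 0.0
```

>>> jog_arm(moves=[{"dp": [-0.1,-0.2,2],"turn": 0,"hand": 0},{"dp": [-0.1,-0.2,5],"turn": 0,"hand": 0},{"dp": [-0.1,-0.2,7.5],"turn": 0,"hand": 0},{"dp": [-0.1,-0.2,8.7],"turn": 0,"hand": 0},{"dp": [-0.1,-0.2,8.7],"turn": 0,"hand": 0}])

```text
time: 22.8
position: [552.6, 198.8, 85.2]
orientation: [3.111, -0.021, 3.1]
wrist_force: [-0.2, 0.1, -0.8]
opening: 18.4
finger_force: 58.8
```

```bash
python3 inhand.py stamp_small_round 554 200 0 40; python3 go.py 554,199,56,3.1
```

```text
score 0.9 [-1.   2.9]
0 0.117 xy [554.2 199.9] yaw 0.022 tilt [] [ 0.016 -0.032]
1 0.116 xy [553.9 199.5] yaw 0.001 tilt [ 0.037 -0.029] [ 0.016 -0.032]
now 22.9 [554.3 199.6  87.7] [ 3.11  -0.017  3.101] q1,q6 0.33 0.37 toolz [-0.016  0.032 -0.999]
554,199,56,3.1 dp [-0.0, -0.2, 3.2] turn 0.0
```

>>> jog_arm(moves=[{"dp": [0,-0.1,0.8],"turn": 0,"hand": 0},{"dp": [0,-0.1,1.6],"turn": 0,"hand": 0},{"dp": [0,-0.1,2.4],"turn": 0,"hand": 0},{"dp": [0,-0.1,3.1],"turn": 0,"hand": 0},{"dp": [0,-0.1,3.1],"turn": 0,"hand": 0}])

```text
time: 23.4
position: [552.5, 199.8, 54.2]
orientation: [3.111, -0.02, 3.102]
wrist_force: [-0.8, -0.1, -0.9]
opening: 18.5
finger_force: 58.8
```

>>> jog_arm(moves=[{"dp": [0,0,0.2],"turn": 0,"hand": 0},{"dp": [0,0,0.4],"turn": 0,"hand": 0},{"dp": [0,0,0.4],"turn": 0,"hand": 0}])

```text
time: 23.7
position: [553.3, 200.1, 51.6]
orientation: [3.11, -0.018, 3.101]
wrist_force: [0.0, 0.1, -0.8]
opening: 18.6
finger_force: 58.8
```

>>> jog_arm(moves=[{"dp": [0,0,0.2],"turn": 0,"hand": 0},{"dp": [0,0,0.3],"turn": 0,"hand": 0},{"dp": [0,0,0.3],"turn": 0,"hand": 0}])

```text
time: 24.0
position: [553.9, 200.4, 50.6]
orientation: [3.109, -0.016, 3.101]
wrist_force: [-2.3, -2.0, 9.4]
opening: 18.2
finger_force: 60.5
```

Contact; release and go to the large round stamp.

>>> jog_arm(moves=[{"dp": [0,0,-0.1],"turn": 0,"hand": 0.3},{"dp": [0,0,-0.1],"turn": 0,"hand": 0.5},{"dp": [0,0,-0.1],"turn": 0,"hand": 0.5},{"dp": [0,0,-0.1],"turn": 0,"hand": 0.5}])

```text
time: 24.4
position: [553.2, 200.1, 49.4]
orientation: [3.11, -0.018, 3.101]
wrist_force: [-0.5, -0.4, -0.3]
opening: 42.6
finger_force: 0.0
```

>>> jog_arm(moves=[{"dp": [0,0,-2],"turn": 0,"hand": 0.5},{"dp": [0,0,-5],"turn": 0,"hand": 0.5},{"dp": [0,0,-8],"turn": 0,"hand": 0.5},{"dp": [0,0,-10],"turn": 0,"hand": 0.5}])

```text
time: 24.8
position: [555.4, 197.1, 151.6]
orientation: [3.11, -0.016, 3.101]
wrist_force: [-0.2, 0.6, 0.0]
opening: 42.7
finger_force: 0.0
```

```bash
python3 inhand.py stamp_small_round 554 200 0 6; python3 go.py 565,20,155,3.0 573,-110,155,2.9 580.5,-216.5,140,2.8 580.5,-216.5,44,2.8
```

```text
now 24.9 [556.6 197.4 152.7] [ 3.108 -0.013  3.101] q1,q6 0.32 0.36 toolz [-0.012  0.034 -0.999]
565,20,155,3.0 dp [-1.6, -17.7, -0.8] turn 0.1
573,-110,155,2.9 dp [-2.6, -12.7, -0.4] turn 0.1
580.5,-216.5,140,2.8 dp [-3.3, -10.2, 1.1] turn 0.1
580.5,-216.5,44,2.8 dp [-0.2, -0.3, 9.6] turn 0.0Traceback (most recent call last):
  File "inhand.py", line 5, in <module>
    m=min(cut_out("scene",n),key=lambda m:np.hypot(*(np.array(m["uv"])-e))); M=cv2.resize(m["pixels"].astype(np.float32),None,fx=S,fy=S)
ValueError: min() iterable argument is empty
```

>>> jog_arm(moves=[{"dp": [-0.4,-4.4,-0.2],"turn": 0.03,"hand": 0.5},{"dp": [-0.8,-8.8,-0.4],"turn": 0.05,"hand": 0.5},{"dp": [-1.2,-13.2,-0.6],"turn": 0.08,"hand": 0.5},{"dp": [-1.6,-17.7,-0.8],"turn": 0.1,"hand": 0.5}])

```text
time: 25.3
position: [563.2, 17.9, 150.3]
orientation: [3.112, -0.023, 3.001]
wrist_force: [1.1, -0.3, 0.3]
opening: 42.8
finger_force: 0.0
```

>>> jog_arm(moves=[{"dp": [-0.8,-4.2,-0.1],"turn": 0.03,"hand": 0.5},{"dp": [-1.7,-8.5,-0.3],"turn": 0.07,"hand": 0.5},{"dp": [-2.6,-12.7,-0.4],"turn": 0.1,"hand": 0.5}])

```text
time: 25.6
position: [571.2, -111.8, 150.1]
orientation: [3.114, -0.025, 2.9]
wrist_force: [1.2, 0.1, 0.2]
opening: 42.7
finger_force: 0.0
```

>>> jog_arm(moves=[{"dp": [-1.1,-3.4,0.4],"turn": 0.03,"hand": 0.5},{"dp": [-2.2,-6.8,0.8],"turn": 0.07,"hand": 0.5},{"dp": [-3.3,-10.2,1.1],"turn": 0.1,"hand": 0.5},{"dp": [-3.3,-10.2,1.1],"turn": 0.1,"hand": 0.5},{"dp": [-3.3,-10.2,1.1],"turn": 0.1,"hand": 0.5}])

```text
time: 26.1
position: [578.7, -217.0, 135.2]
orientation: [3.117, -0.029, 2.8]
wrist_force: [-0.1, 0.4, 0.5]
opening: 43.0
finger_force: 0.0
```

```bash
python3 go.py 580.5,-216.5,44,2.8; python3 inhand.py stamp_small_round 554 200 0 6;  python3 inhand.py stamp_square 465 172 0.302 6; python3 inhand.py stamp_oblong 526 288 0.302 6
```

```text
now 26.1 [ 578.7 -217.   135.2] [ 3.117 -0.029  2.8  ] q1,q6 -0.37 -0.03 toolz [-0.019  0.033 -0.999]
580.5,-216.5,44,2.8 dp [-0.4, -0.1, 9.1] turn 0.0
score 0.66 [0.3 3.2]
0 0.2 xy [553.1 202.9] yaw 0.015 tilt [] [ 0.018 -0.033]
1 0.161 xy [547.5 203.1] yaw -0.074 tilt [ 0.117 -0.035] [ 0.018 -0.033]
score 0.71 [-1.  2.]
0 0.177 xy [462.9 174.5] yaw 0.376 tilt [] [ 0.017 -0.032]
1 0.15 xy [461.4 172.6] yaw 0.351 tilt [0.047 0.014] [ 0.017 -0.032]
score 0.7 [2.6 4.2]
0 0.154 xy [527.7 292.2] yaw 0.346 tilt [] [ 0.016 -0.032]
1 0.143 xy [524.4 290.9] yaw 0.285 tilt [ 0.044 -0.003] [ 0.016 -0.032]
```

>>> jog_arm(moves=[{"dp": [-0.4,-0.1,2.5],"turn": 0,"hand": 0.5},{"dp": [-0.4,-0.1,5],"turn": 0,"hand": 0.5},{"dp": [-0.4,-0.1,7.5],"turn": 0,"hand": 0.5},{"dp": [-0.4,-0.1,9.1],"turn": 0,"hand": 0.5},{"dp": [-0.4,-0.1,9.1],"turn": 0,"hand": 0.5}])

```text
time: 26.9
position: [579.7, -214.6, 43.5]
orientation: [3.117, -0.031, 2.803]
wrist_force: [-0.0, -0.3, -0.5]
opening: 42.5
finger_force: 0.0
```

>>> jog_arm(moves=[{"dp": [0,0,0],"turn": 0,"hand": 0.5},{"dp": [0,0,0],"turn": 0,"hand": 0.5}])

```text
time: 27.1
position: [582.2, -216.1, 47.4]
orientation: [3.117, -0.024, 2.802]
wrist_force: [0.2, 0.1, 0.1]
opening: 42.7
finger_force: 0.0
```

```bash
python3 go.py 581,-216.5,44,2.8
```

```text
now 27.1 [ 582.2 -216.1   47.4] [ 3.117 -0.024  2.802] q1,q6 -0.37 -0.03 toolz [-0.015  0.031 -0.999]
581,-216.5,44,2.8 dp [0.1, -0.1, 0.3] turn 0.0
```

>>> jog_arm(moves=[{"dp": [0.1,-0.1,0.2],"turn": 0,"hand": 0.5},{"dp": [0.1,-0.1,0.2],"turn": 0,"hand": 0},{"dp": [0.1,-0.1,0.2],"turn": 0,"hand": 0},{"dp": [0.1,-0.1,0.2],"turn": 0,"hand": 0},{"dp": [0.1,-0.1,0.2],"turn": 0,"hand": 0}])

```text
time: 27.6
position: [580.3, -217.1, 44.8]
orientation: [3.118, -0.025, 2.801]
wrist_force: [-2.2, -0.1, 5.9]
opening: 18.4
finger_force: 59.2
```

>>> jog_arm(moves=[{"dp": [0,0,0],"turn": 0,"hand": 0},{"dp": [0,0,-2],"turn": 0,"hand": 0},{"dp": [0,0,-5],"turn": 0,"hand": 0},{"dp": [0,0,-9],"turn": 0,"hand": 0},{"dp": [0,0,-13],"turn": 0,"hand": 0}])

```text
time: 28.1
position: [581.6, -220.4, 174.3]
orientation: [3.116, -0.028, 2.801]
wrist_force: [1.0, -1.4, -0.3]
opening: 18.4
finger_force: 58.7
```

```bash
python3 go.py 500,-60,180,3.0 430,110,180,3.15 437.6,261,174,3.2 437,260,85,3.2
```

```text
now 28.1 [ 581.6 -220.4  174.3] [ 3.116 -0.028  2.801] q1,q6 -0.37 -0.03 toolz [-0.018  0.033 -0.999]
500,-60,180,3.0 dp [13.1, 12.4, 0.1] turn -0.2
430,110,180,3.15 dp [9.3, 15.8, 0.7] turn -0.15
437.6,261,174,3.2 dp [-0.9, 15.1, 1.1] turn -0.05
437,260,85,3.2 dp [-0.1, -0.4, 8.9] turn -0.0
```

>>> jog_arm(moves=[{"dp": [2.6,2.5,0],"turn": -0.04,"hand": 0},{"dp": [5.2,5,0],"turn": -0.08,"hand": 0},{"dp": [7.8,7.5,0],"turn": -0.12,"hand": 0},{"dp": [10.4,10,0],"turn": -0.16,"hand": 0},{"dp": [13.1,12.4,0],"turn": -0.2,"hand": 0}])

```text
time: 28.6
position: [499.2, -58.9, 179.9]
orientation: [3.112, -0.021, 3.003]
wrist_force: [0.6, 0.6, -1.2]
opening: 18.1
finger_force: 58.7
```

>>> jog_arm(moves=[{"dp": [1.9,3.2,0.1],"turn": -0.03,"hand": 0},{"dp": [3.7,6.3,0.3],"turn": -0.06,"hand": 0},{"dp": [5.6,9.5,0.4],"turn": -0.09,"hand": 0},{"dp": [7.4,12.6,0.6],"turn": -0.12,"hand": 0},{"dp": [9.3,15.8,0.7],"turn": -0.15,"hand": 0}])

```text
time: 29.1
position: [429.1, 110.6, 179.6]
orientation: [3.109, -0.017, -3.131]
wrist_force: [0.5, -0.4, -1.0]
opening: 18.5
finger_force: 58.7
```

>>> jog_arm(moves=[{"dp": [-0.2,3.8,0.3],"turn": -0.01,"hand": 0},{"dp": [-0.5,7.6,0.6],"turn": -0.03,"hand": 0},{"dp": [-0.7,11.4,0.9],"turn": -0.04,"hand": 0},{"dp": [-0.9,15.1,1.1],"turn": -0.05,"hand": 0},{"dp": [-0.9,15.1,1.1],"turn": -0.05,"hand": 0}])

```text
time: 29.6
position: [437.2, 264.4, 172.7]
orientation: [3.107, -0.015, -3.077]
wrist_force: [-0.0, -0.4, -1.1]
opening: 18.8
finger_force: 58.9
```

```bash
python3 inhand.py stamp_large_round 437 261 0 128; python3 go.py 437,260,85,3.2
```

```text
score 0.57 [0.6 3. ]
0 0.147 xy [439.3 266. ] yaw 0.028 tilt [] [ 0.018 -0.031]
1 0.142 xy [438.  265.6] yaw 0.009 tilt [ 0.046 -0.009] [ 0.018 -0.031]
now 29.7 [436.9 261.2 173. ] [ 3.109 -0.016 -3.08 ] q1,q6 0.52 0.46 toolz [-0.018  0.031 -0.999]
437,260,85,3.2 dp [-0.1, -0.4, 8.8] turn 0.0
```

>>> jog_arm(moves=[{"dp": [0,-0.3,2],"turn": 0,"hand": 0},{"dp": [0,-0.3,5],"turn": 0,"hand": 0},{"dp": [0,-0.3,7.5],"turn": 0,"hand": 0},{"dp": [0,-0.3,8.6],"turn": 0,"hand": 0},{"dp": [0,-0.3,8.6],"turn": 0,"hand": 0}])

```text
time: 30.2
position: [435.3, 259.0, 86.2]
orientation: [3.11, -0.018, -3.083]
wrist_force: [-0.3, -0.3, -0.9]
opening: 18.4
finger_force: 58.9
```

```bash
python3 inhand.py stamp_large_round 437 261 0 39; python3 go.py 437,260,56,3.2
```

```text
score 0.7 [-1.7  3.7]
0 0.155 xy [434.8 261. ] yaw -0.019 tilt [] [ 0.016 -0.032]
1 0.148 xy [433.7 261.1] yaw -0.005 tilt [ 0.069 -0.031] [ 0.016 -0.032]
now 30.3 [436.7 260.2  88.5] [ 3.108 -0.014 -3.083] q1,q6 0.52 0.46 toolz [-0.016  0.032 -0.999]
437,260,56,3.2 dp [-0.1, -0.1, 3.2] turn 0.0
```

>>> jog_arm(moves=[{"dp": [-0.2,-0.1,0.8],"turn": 0,"hand": 0},{"dp": [-0.2,-0.1,1.6],"turn": 0,"hand": 0},{"dp": [-0.2,-0.1,2.4],"turn": 0,"hand": 0},{"dp": [-0.2,-0.1,3.2],"turn": 0,"hand": 0},{"dp": [-0.2,-0.1,3.2],"turn": 0,"hand": 0}])

```text
time: 30.8
position: [436.8, 260.2, 54.0]
orientation: [3.11, -0.017, -3.082]
wrist_force: [-0.0, -0.1, -1.1]
opening: 18.5
finger_force: 58.9
```

>>> jog_arm(moves=[{"dp": [0,0,0.2],"turn": 0,"hand": 0},{"dp": [0,0,0.4],"turn": 0,"hand": 0},{"dp": [0,0,0.4],"turn": 0,"hand": 0}])

```text
time: 31.1
position: [437.7, 260.8, 51.4]
orientation: [3.109, -0.015, -3.082]
wrist_force: [0.4, -0.1, -1.6]
opening: 18.5
finger_force: 59.0
```

>>> jog_arm(moves=[{"dp": [0,0,0.2],"turn": 0,"hand": 0},{"dp": [0,0,0.3],"turn": 0,"hand": 0},{"dp": [0,0,0.3],"turn": 0,"hand": 0}])

```text
time: 31.4
position: [438.4, 261.3, 50.9]
orientation: [3.107, -0.012, -3.082]
wrist_force: [-3.9, -1.4, 14.0]
opening: 18.7
finger_force: 61.8
```

>>> jog_arm(moves=[{"dp": [0,0,-0.1],"turn": 0,"hand": 0.3},{"dp": [0,0,-0.1],"turn": 0,"hand": 0.5},{"dp": [0,0,-0.1],"turn": 0,"hand": 0.5},{"dp": [0,0,-0.1],"turn": 0,"hand": 0.5}])

```text
time: 31.8
position: [437.6, 260.8, 49.3]
orientation: [3.109, -0.015, -3.082]
wrist_force: [-0.2, -0.2, 0.3]
opening: 42.5
finger_force: 0.0
```

>>> jog_arm(moves=[{"dp": [0,0,-2],"turn": 0,"hand": 0.5},{"dp": [0,0,-5],"turn": 0,"hand": 0.5},{"dp": [0,0,-8],"turn": 0,"hand": 0.5},{"dp": [0,0,-11],"turn": 0,"hand": 0.5}])

```text
time: 32.2
position: [439.3, 257.1, 160.2]
orientation: [3.109, -0.015, -3.082]
wrist_force: [0.4, -1.5, 0.0]
opening: 42.4
finger_force: 0.0
```

>>> jog_arm(moves=[{"dp": [0.5,-4,-0.5],"turn": 0,"hand": 0.5},{"dp": [1,-8,-1],"turn": 0,"hand": 0.5},{"dp": [1.5,-12,-1.5],"turn": 0,"hand": 0.5},{"dp": [2,-16,-2],"turn": 0,"hand": 0.5},{"dp": [2.5,-20,-2.5],"turn": 0,"hand": 0.5}])

```text
time: 32.7
position: [426.4, 54.1, 178.3]
orientation: [3.109, -0.015, -3.081]
wrist_force: [1.0, -0.9, 0.4]
opening: 42.6
finger_force: 0.0
```

>>> jog_arm(moves=[{"dp": [0.5,-4,0],"turn": 0,"hand": 0.5},{"dp": [1,-8,0],"turn": 0,"hand": 0.5},{"dp": [1.5,-12,0],"turn": 0,"hand": 0.5}])

```text
time: 33.0
position: [418.6, -66.7, 174.4]
orientation: [3.109, -0.014, -3.082]
wrist_force: [0.6, 0.1, 0.3]
opening: 42.7
finger_force: 0.0
```

```bash
python3 -c "
from h import *
a=camera('scene');b=camera('top')
i=cv2.resize(a['pixels'][160:290,320:460],None,fx=2.8,fy=2.8,interpolation=2);j=cv2.resize(b['pixels'][150:280,110:250],None,fx=2.8,fy=2.8,interpolation=2)
cv2.imwrite('pics/f.png',np.hstack([i,j])[...,::-1])"
for a in "small_round 554 200 0" "large_round 437.6 261 0" "square 465 172 .302" "oblong 526 288 .302"; do python3 inhand.py stamp_$a 6; done
python3 - <<'E'
from fit import *
c=camera("scene")
for n,x,y,a in(("stamp_big_square",525,-331,.82),("stamp_cross",612,-60,.165)):
    e=proj(c,[[x,y,25]])[0]; m=min(cut_out("scene",n),key=lambda m:np.hypot(*(np.array(m["uv"])-e))); print(n,fit(n,[(c,m["pixels"])],x,y,[a]))
E
```

```text
score 0.86 [1.4 1. ]
0 0.14 xy [552.5 202.9] yaw 0.087 tilt [] [ 0.017 -0.033]
1 0.097 xy [550.7 202. ] yaw -0.071 tilt [ 0.09  -0.018] [ 0.017 -0.033]
score 0.65 [-1.6  1.3]
0 0.206 xy [432.  265.8] yaw 0.163 tilt [] [ 0.017 -0.032]
1 0.169 xy [428.3 266.7] yaw -0.053 tilt [ 0.197 -0.082] [ 0.017 -0.032]
score 0.74 [-0.8  0.8]
0 0.142 xy [463.4 174.9] yaw 0.396 tilt [] [ 0.017 -0.032]
1 0.129 xy [463.2 173.3] yaw 0.35 tilt [ 0.024 -0.001] [ 0.017 -0.032]
score 0.63 [2.4 5.4]
0 0.166 xy [527.2 291.2] yaw 0.323 tilt [] [ 0.017 -0.032]
1 0.155 xy [525.4 289.7] yaw 0.294 tilt [0.037 0.004] [ 0.017 -0.032]
stamp_big_square (np.float64(0.063), np.float64(526.1), np.float64(-331.2), np.float64(0.82))
stamp_cross (np.float64(0.119), np.float64(612.1), np.float64(-60.6), np.float64(0.178))
```

View pics/f.png

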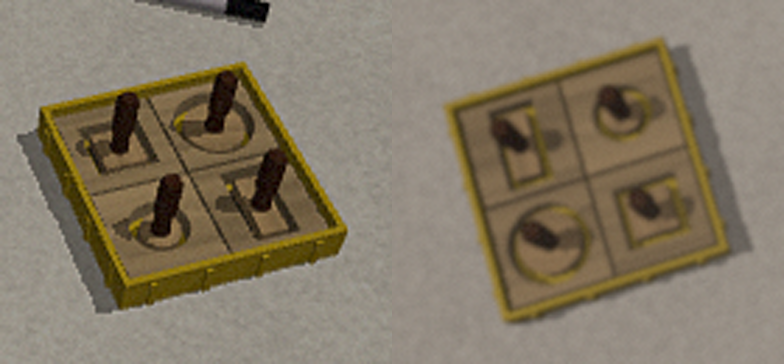

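All four stamps stand upright in their own bays (scene crop: square 122,150; large round 218,120; small round 160,230; oblong 268,205). Each foot is inside its cut-out and lower than the insert's top. The big square and the cross have not moved, and the arm is clear.

```bash
python3 -c "
from plant import job_done;print(job_done())"
```

```text
the job is handed in; nothing more can be done
None
```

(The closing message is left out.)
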